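# Change-out of a vacuum filter: push-and-turn cap off, cartridge out

## Robot

A 7-joint arm with a two-finger parallel gripper is mounted at the origin on a cart in front of the work surface, level with it; the furniture and walls round the work are solid. World frame = base frame: x ahead of the robot, y to its left, z up, the work surface at z = 0. Lengths are in m, angles in rad, forces in N, time in s.
With the tool pointing down it reaches from about 0.4 to 0.9 m from the base axis. Payload 5.6 kg.
Tool frame: the origin (TCP) lies midway between the tips of the shut fingers; the grasp point (between the pads) lies 19 mm behind it; z points along the fingers, y is the line along which they close (so a half turn about z gives the same grasp; the last joint's range is limited). The gripper opens to 92 mm and grips with 3 to 60 N. Pads are 20 mm wide; open, the fingers measure 128 mm over their backs; the gripper's body (75 mm by 189 mm) begins 69 mm behind the grasp point.
Start: joints at [1.236, 0.468, -0.012, 1.603, 0.006, 1.071, -0.056], TCP at [0.187, -0.623, 0.183] pointing down, gripper open.
Joint ranges: [-2.53, 2.53], [-0.31, 2.02], [-1.57, 1.55], [0.28, 2.44], [-1.29, 4.43], [0.15, 1.84], [-2.92, 2.92]. Speed limits (rad/s): [2.57, 2.57, 3.14, 3.14, 3.14, 3.14, 3.14].

## Interface

Orientations are given as [roll, pitch, yaw] about the fixed x, y, z axes, in that order (R = Rz(yaw) Ry(pitch) Rx(roll)).
In Python, from rig import sensors, optics, env gives the robot as it stands.
- The arm moves only by the shell command python3 -m inch 'ROWS' [OPENING] [FORCE]. ROWS is JSON, one flat list of numbers, 4 for each row, row after row: the shift along the tool's x, y, z in m, then the turn about the tool's z in degrees. In form: [tx, ty, tz, twist, tx, ty, tz, twist, ...]. A call has 1 to 10 rows; each row shifts and turns the commanded pose from where the row before left it, along the tool's axes as they then stand; what a row does not reach is not made up. A row lasts 1/10 s, in which the tool goes at most 50 mm and 8.59 degrees, less where a joint would pass 70% of its speed; a pose out of reach is approached as far as the arm can. A call with a gripper value outside its range is refused whole. OPENING is the opening in per cent of the stroke, from 0 (shut) to 100 (fully open), set as the call begins (- or left out, the last holds). The fingers move at their own pace and stop on an object; FORCE is the grip in N (left out, the last holds). Time passes only in rows, so rows that do not move let the fingers close. It gives the time, the measured TCP pose, the force, the opening and the grip force at its end, in the units of the state.
- sensors.get_state(): the state, without advancing time (a new reading comes with each control period).
- optics.snapshot(name): name is "side" or "top"; returns a dict with "img" (384x512x3 uint8, red, green, blue), "fx", "fy", "cx", "cy" (pixels), "eye" and "orientation" of the camera in the world. Camera axes: x right, y down, z forward; pixel columns grow to the right and rows downward; lengths in m; the calibration is good to about 2 mm. A picture is of the moment at which its call begins. There is no depth.
- env.sign_off(): hands the job in; it is judged then, once.
The state is a dict: "clock": time; "joints": joint angles; "qd": joint speeds; "joint_efforts": joint torques, N m; "ee_pos": TCP position; "tool_rot": TCP orientation; "wrist_force": force on the tool from outside, world axes, zero at the start; "torque": the same for the moment, N m; "opening": finger opening in m; "finger_force": force on a finger pad.
Only numpy, scipy, OpenCV 4.12 (cv2) and the standard library are available. Lean on these libraries where they do the work, as an engineer would, in place of code of your own. Each camera call takes 0.05 s, during which the arm holds its last target. There are 200 camera calls.

## Task

Take the used cartridge out of the taller of the two vacuum filter housings: its safety cap comes off only when it is pushed down against the spring and turned anticlockwise while held down, then lifted. Set the cap down in the steel tray, bar upwards, and after it stand the cartridge upright in the same tray, next to the wash bottle. Drop nothing, do not touch the shorter filter, and leave the bottle, the lens barrel and the loupe standing where they are.

Things in the scene. Friction and masses are not known exactly. Their poses are not given: they have to be found in the camera images.
- filter_tall: Taller filter housing, fixed: grey foot 90 mm across, 10 mm high; grey bowl 76 mm across up to z = 85 mm; under the cap an aluminium neck 54 mm across up to its rim at 112 mm, with a bore 44 mm wide. Shut, the cap's lower edge is at z = 94 mm, the top of its bar at 164 mm. Origin: centre of the underside, z up
- bayonet (a point): Centre of the neck's rim (112 mm up), where two lugs in the cap's skirt lock. The cap turns only when pushed at least 6 mm down (9 mm is the end) and comes up only when turned 54 to 74 degrees anticlockwise, seen from above, from its start; stops bar turning beyond 74 degrees and clockwise. Aim at 65 degrees, then lift 45 mm or more before moving sideways (tab inside)
- spring_seat (a joint): Spring seat in the bore under the cartridge, which passes the spring's push to the cap. Metres pressed down: 0 with the cap shut (force 6 N), 0.009 with the cap pushed right down (the skirt then stands on the bowl; force 10.5 N, plus some damping), -0.006 when the cap is off
- cap_mid (a point): Black plastic cap of the taller filter, 79 mm across, 70 mm high, loose, 0.12 kg: a hollow skirt 44 mm high with closed top and on it a straight upright grip bar 66 mm long, 14 mm thick and 26 mm high. The point is on the cap's axis, 35 mm above its lower edge. x runs along the bar, z up
- cap_bar (a point): The grip point of the cap: on its axis, in the bar, 58 mm above the cap's lower edge, 14 mm above the flat top of the skirt. x along the bar, y across it
- filter_cap: The same cap, origin at the centre of its lower edge
- cartridge_mid (a point): White ribbed cartridge in the taller housing under the cap: cylinder 40 mm across, 60 mm high, with a pull tab on top 30 mm long, 12 mm thick, 24 mm high; loose, 0.09 kg. Point: on its axis, 42 mm (half-way) up; x along the tab, z up. With the cap off the spring lifts its shoulder about level with the rim, the tab above it; it may turn with the cap
- cartridge_tab (a point): The grip point of the cartridge: on its axis, in the tab, 73 mm above its underside (13 mm above the shoulder). x along the tab, y across it
- cartridge: The same cartridge, origin at the centre of its underside
- filter_short: Shorter filter housing, fixed, with the same kind of cap, 118 mm to the top of its bar, 90 mm across the foot. Not to be touched. Origin: centre of the underside
- tray: Open steel tray, fixed, 290 mm long (along its x) by 125 mm (along its y), rim 16 mm high, walls and floor 4 mm. Origin: centre of the underside, so its inner floor is at z = 4 mm. The wash bottle stands in it, somewhere near the middle of its length
- bottle_mid (a point): Wash bottle standing in the tray, loose, to be left alone: body 57 mm across, with its nozzle 166 mm high; the nozzle bends out about 45 mm along the bottle's -y, crosswise to the tray. The point is on the axis of the body, 54 mm above its underside
- lens_mid (a point): Black lens barrel standing on the worktop, 38 mm across, 58 mm high, loose, to be left alone. The point is its centre
- loupe_mid (a point): Black loupe standing on the worktop, 37 mm across, 40 mm high, loose, to be left alone. The point is its centre

How it is judged:
On the way, in this order (a step that is already met when the one before it is completed fails the run):
1. the cap is off the taller housing, its lower edge at least 40 mm above its shut height (z of filter_cap in the frame of filter_tall above 0.134 m), for 0.1 s.
2. the cap stands in the tray, bar up, let go, while the cartridge is still in the housing (x of cap_mid in the frame of tray between -0.125 and 0.125 m and y of cap_mid in the frame of tray between -0.045 and 0.045 m and z of cap_mid in the frame of tray between 0.033 and 0.045 m and angle between cap_mid's own z axis and vertical below 0.12 rad and horizontal distance between cartridge_mid and filter_tall below 0.01 m and contact force between the fingers and filter_cap below 0.05 N), for 0.2 s.
3. the cartridge is lifted out of the housing (z of cartridge in the frame of filter_tall above 0.115 m), for 0.1 s.
At the end, for the whole second after the job is handed in: Cap and cartridge both stand on the tray's floor within its walls (height within 6 mm of standing flat), the cap bar up and the cartridge tab up, tilted less than 0.12 rad, at rest and let go (x of cap_mid in the frame of tray between -0.125 and 0.125 m and y of cap_mid in the frame of tray between -0.045 and 0.045 m and z of cap_mid in the frame of tray between 0.033 and 0.045 m and angle between each of cap_mid, cartridge_mid's own z axis and vertical below 0.12 rad and x of cartridge_mid in the frame of tray between -0.125 and 0.125 m and y of cartridge_mid in the frame of tray between -0.045 and 0.045 m and z of cartridge_mid in the frame of tray between 0.04 and 0.052 m and linear speed of each of filter_cap, cartridge below 0.02 m/s); the robot touches nothing.
It fails at once if the cap is dropped (it moves at more than 0.65 m/s untouched by the fingers) (contact force between the fingers and filter_cap below 0.05 N and linear speed of filter_cap above 0.65 m/s).
It fails at once if the cartridge is dropped (it moves at more than 0.65 m/s untouched by the fingers) (contact force between the fingers and cartridge below 0.05 N and linear speed of cartridge above 0.65 m/s).
It fails at once if the robot touches the shorter filter (contact force between any of the fingers, the arm and filter_short above 1 N).
It fails at once if the wash bottle is shifted by over 20 mm or tipped (distance of bottle_mid from where it was at the start of the episode above 0.02 m or angle between bottle_mid's own z axis and vertical above 0.25 rad).
It fails at once if the lens barrel or the loupe is shifted by over 20 mm or tipped ((distance of lens_mid from where it was at the start of the episode above 0.02 m or angle between lens_mid's own z axis and vertical above 0.25 rad) or (distance of loupe_mid from where it was at the start of the episode above 0.02 m or angle between loupe_mid's own z axis and vertical above 0.25 rad)).
It also fails if it takes over 72 s, if anything falls off the work surface, if the arm or the gripper's body presses on something with over 40 N, if the wrist force passes 120 N, or if a joint passes its speed limit or range.

## Working session

There is one attempt and no reset: what is moved stays moved. The work goes in short steps, Python scripts to look and compute and a shell command to move; the robot and the scene stay as the last step left them, time stands still between calls to the robot, and variables do not carry over. Pictures are saved under pics/ and viewed, at most 10 in all, crops included, and the job is handed in when it is done.

```bash
mkdir -p pics
python3 - <<'E'
from rig import sensors,optics
import cv2,numpy as np
for n in("top","side"):
    s=optics.snapshot(n); cv2.imwrite(f"pics/{n}0.png",s["img"][:,:,::-1]); print(n,{k:np.round(v,4).tolist() for k,v in s.items() if k!="img"})
print(sensors.get_state())
E
```

```text
top {'fx': 373.2689, 'fy': 373.2689, 'cx': 261.5678, 'cy': 189.9456, 'eye': [0.4992, 0.0847, 1.0951], 'orientation': [-3.0764, -0.0248, -1.5889]}
side {'fx': 464.6825, 'fy': 464.6825, 'cx': 255.4608, 'cy': 187.7461, 'eye': [0.3247, 0.8855, 0.8628], 'orientation': [-2.2965, -0.0036, -2.8802]}
{'clock': 0.1, 'joints': array([ 1.2359589 ,  0.46826744, -0.01161779,  1.60348888,  0.00601789,
        1.07141135, -0.0562634 ]), 'qd': array([ 1.45747230e-03, -2.67680010e-03, -4.95340495e-04, -4.31654639e-03,
       -5.32654327e-05, -2.44376514e-03,  2.20515488e-03]), 'joint_efforts': array([ 4.87930447e-04, -5.21653998e+01, -1.21362798e-02, -2.44367212e+01,
       -5.66462707e-02,  1.40875991e-02,  6.72568467e-05]), 'ee_pos': array([ 0.18678972, -0.62200354,  0.18176737]), 'tool_rot': array([-3.14005675e+00,  1.21588035e-04,  2.91831376e-01]), 'wrist_force': array([-0.07805158, -0.69732111, -0.82571961]), 'torque': array([ 0.04912488, -0.03476512, -0.03613537]), 'finger_force': 0.0, 'opening': 0.09203553409729373}
```

View pics/top0.png

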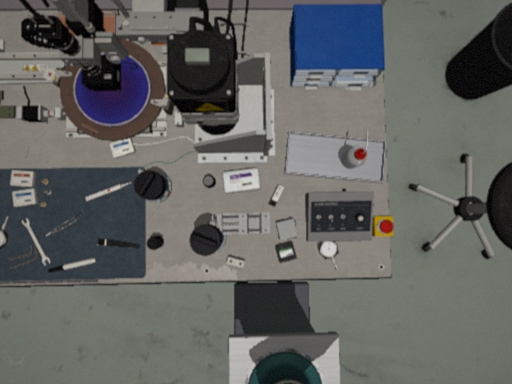

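View pics/side0.png

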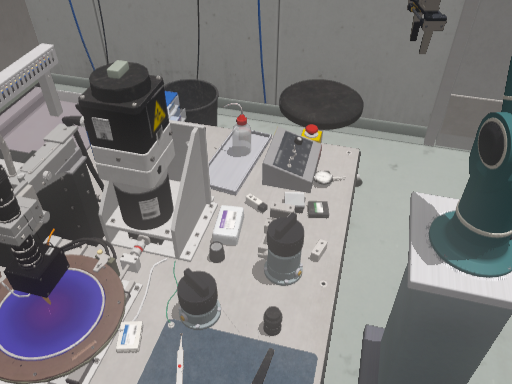

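Top view: tall filter's cap is at about (207,238), the short one at (150,184), the tray at (335,158), with the bottle cap at (358,155). In the side view the tall one is at (285,240). Next come zoomed crops.

```bash
cat > h.py <<'E'
import numpy as np,cv2
from scipy.spatial.transform import Rotation as R
from rig import sensors,optics
def ray(s,u,v):
    M=R.from_euler("xyz",s["orientation"]).as_matrix()
    return M@np.array([(u-s["cx"])/s["fx"],(v-s["cy"])/s["fy"],1])
def cast(s,u,v,z):
    d=ray(s,u,v); e=np.array(s["eye"]); return e+d*(z-e[2])/d[2]
def proj(s,p):
    M=R.from_euler("xyz",s["orientation"]).as_matrix(); c=M.T@(np.array(p)-s["eye"])
    return s["cx"]+s["fx"]*c[0]/c[2], s["cy"]+s["fy"]*c[1]/c[2]
def tri(a,ua,b,ub):
    A=[];y=[]
    for s,u in((a,ua),(b,ub)):
        d=ray(s,*u);d/=np.linalg.norm(d);P=np.eye(3)-np.outer(d,d);A.append(P);y.append(P@np.array(s["eye"]))
    A=np.vstack(A);y=np.hstack(y);p=np.linalg.lstsq(A,y,rcond=None)[0];return p,np.linalg.norm(A@p-y)
E
python3 - <<'E'
import cv2,numpy as np
t=cv2.imread("pics/top0.png");s=cv2.imread("pics/side0.png")
z=lambda i,x,y,w,h,k:cv2.resize(i[y:y+h,x:x+w],None,fx=k,fy=k,interpolation=cv2.INTER_CUBIC)
a=np.hstack([z(t,180,208,56,56,7),z(s,255,205,56,56,7)]); b=z(t,276,123,112,64,7)
a=np.clip(a.astype(float)*2.2,0,255).astype(np.uint8)
cv2.imwrite("pics/cap.png",a)
cv2.imwrite("pics/tray.png",b)
E
```

```text
(no output)
```

View pics/cap.png

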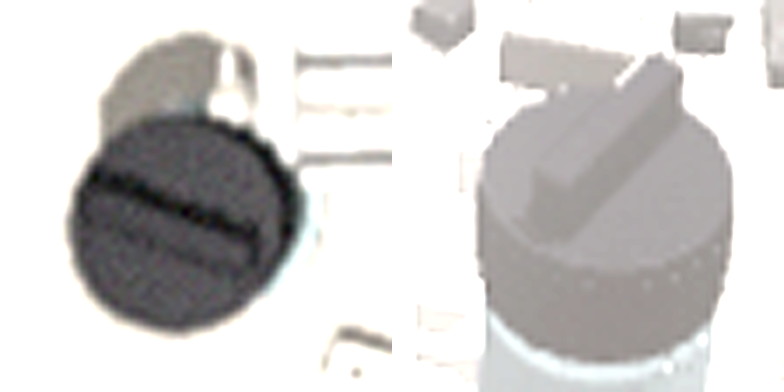

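View pics/tray.png

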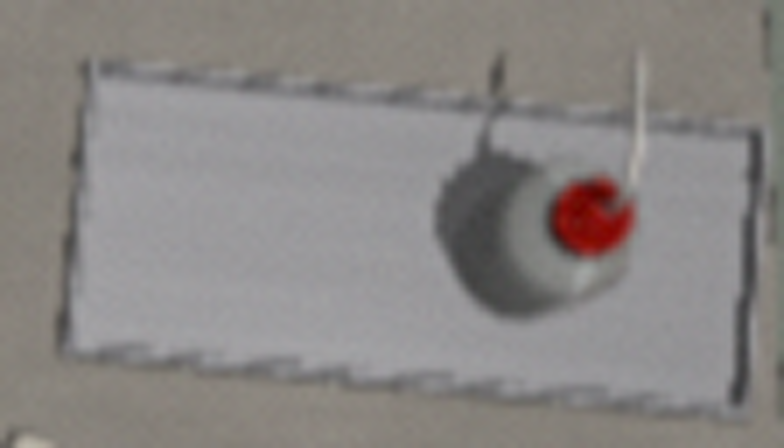

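Run:
```python
from h import *
t=optics.snapshot("top");s=optics.snapshot("side")
T=lambda x,y:(180+(x+.5)/7-.5,208+(y+.5)/7-.5)
S=lambda x,y:(255+(x+.5-392)/7-.5,205+(y+.5)/7-.5)
Y=lambda x,y:(276+(x+.5)/7-.5,123+(y+.5)/7-.5)
print("cap top",cast(t,*T(178,222),.138),"side",cast(s,*S(606,180),.138),tri(t,T(178,222),s,S(606,180)))
ends=[cast(s,*S(*p),.164)[:2] for p in((540,175),(572,190),(680,75),(655,58))]; print("bar side",np.round(ends,4).tolist())
m1=(ends[0]+ends[1])/2;m2=(ends[2]+ends[3])/2;d=m1-m2;print("mid",(m1+m2)/2,"len",np.linalg.norm(d),"ang",np.degrees(np.arctan2(d[1],d[0])))
for a,b in(((95,190),(255,245)),((110,222),(240,272))):
    p,q=cast(t,*T(*a),.164),cast(t,*T(*b),.164);d=p-q;print("bar top",p,q,np.degrees(np.arctan2(d[1],d[0])))
C=np.array([cast(t,*Y(*p),.016)[:2] for p in((90,65),(760,128),(742,415),(62,352))]);print("tray",C.round(4).tolist(),C.mean(0),[np.linalg.norm(C[i]-C[i-1]) for i in range(4)])
d=C[0]-C[1];print(np.degrees(np.arctan2(d[1],d[0])))
print("bot",[cast(t,*Y(593,215),z)[:2] for z in(.11,.13,.15)])
def red(i,box):
    x,y,w,h=box;k=i["img"][y:y+h,x:x+w].astype(int);m=(k[...,0]>110)&(k[...,1]<70)
    v,u=np.nonzero(m);return u.mean()+x,v.mean()+y
a,b=red(t,(340,140,35,30)),red(s,(225,105,35,30));print(a,b,tri(t,a,s,b))
def p(n,u,v,z,c):print(n,cast(c,u,v,z)[:2])
p("short",150,182,.092,t);p("loupe",209,181,.04,t);p("lens",155,241,.058,t)
```

```text
cap top [0.4381109  0.20576462 0.138     ] side [0.43695515 0.21092538 0.138     ] (array([0.43775608, 0.20637578, 0.13310061]), np.float64(6.103208045884947e-05))
bar side [[0.4521, 0.2382], [0.4417, 0.2416], [0.4205, 0.1866], [0.4293, 0.1814]]
mid [0.43588391 0.21198575] len 0.060077654896173775 ang 68.51692480895271
bar top [0.4515647  0.23156332 0.164     ] [0.43116935 0.17546806 0.164     ] 70.01952924236409
bar top [0.44024163 0.22636721 0.164     ] [0.42182118 0.18083827 0.164     ] 67.97234386960412
tray [[0.7386, -0.0252], [0.7082, -0.3073], [0.5871, -0.2949], [0.6179, -0.0108]] [ 0.6629334 -0.1595394] [np.float64(0.12152297746966013), np.float64(0.28370188093447923), np.float64(0.12172009761918708), np.float64(0.2857604293983579)]
83.8465629379106
bot [array([ 0.65715272, -0.20730608]), array([ 0.65394491, -0.20137738]), array([ 0.6507371 , -0.19544868])]
(np.float64(360.09090909090907), np.float64(154.1818181818182)) (np.float64(241.1772151898734), np.float64(119.9113924050633)) (array([ 0.65514122, -0.20483758,  0.11535826]), np.float64(0.001800227051727))
short [0.59048786 0.35706213]
loupe [0.59541378 0.20553192]
lens [0.43103993 0.35248914]
```

```bash
cat >> h.py <<'E'
def pose():
    s=sensors.get_state(); return np.array(s["ee_pos"]),R.from_euler("xyz",s["tool_rot"]),s
def to(*pts,yaw=None):
    p,r,s=pose(); print("pos",p.round(4),"rpy",np.array(s["tool_rot"]).round(4),"t",round(s["clock"],2),"F",np.array(s["wrist_force"]).round(1),"op",round(s["opening"],4),"q",np.array(s["joints"]).round(2))
    for q in pts:
        q=np.array(q); print(q,"local d",(r.inv().apply(q-p)).round(4)); p=q
    if yaw is not None: print("twist",np.degrees(s["tool_rot"][2]-yaw))
E
python3 -m inch '[0,0,-0.015,-6.5,0,0,-0.015,-6.5,0,0,-0.015,-6.5,0,0,-0.015,-6.5,0,0,-0.015,-6.5,0,0,-0.015,-6.5,0,0,-0.015,-6.5,0,0,-0.015,-6.8,0,0,0,0]' 60
python3 -c "
from h import *
to((.5,-.2,.3),(.437,.208,.3),yaw=1.204)"
```

```text
clock: 1.1
ee_pos: [0.1873, -0.6235, 0.3046]
tool_rot: [3.139, 0.003, 1.205]
wrist_force: [-0.6, -0.4, -0.7]
opening: 0.0555
finger_force: 0.0
pos [ 0.1873 -0.6235  0.3046] rpy [3.1391e+00 2.7000e-03 1.2047e+00] t 1.1 F [-0.6 -0.4 -0.7] op 0.0555 q [ 1.36  0.39 -0.19  1.44  0.07  1.31  0.8 ]
[ 0.5 -0.2  0.3] local d [0.5074 0.1404 0.0036]
[0.437 0.208 0.3  ] local d [ 0.3584 -0.2049 -0.0015]
twist 0.041718597688445845
```

```bash
python3 -m inch '[0.034,0.0095,0,0,0.034,0.0095,0,0,0.034,0.0095,0,0,0.034,0.0095,0,0,0.034,0.0095,0,0,0.034,0.0095,0,0,0.034,0.0095,0,0,0.034,0.0095,0,0,0.034,0.0095,0,0,0.034,0.0095,0,0]' | head -2
python3 -m inch '[0.034,0.009,0,0,0.034,0.009,0,0,0.034,0.009,0,0,0.034,0.009,0,0,0.031,0.009,0,0]'|head -2
python3 -m inch '[0.036,-0.0205,0,0,0.036,-0.0205,0,0,0.036,-0.0205,0,0,0.036,-0.0205,0,0,0.036,-0.0205,0,0,0.036,-0.0205,0,0,0.036,-0.0205,0,0,0.036,-0.0205,0,0,0.035,-0.0205,0,0,0.035,-0.0205,0,0]'|head -2
python3 -m inch '[0,0,0,0,0,0,0,0]'
python3 -c "
from h import *
to((.437,.208,.19),yaw=1.204)
for n in('top','side'):
    s=optics.snapshot(n);cv2.imwrite(f'pics/{n}1.png',s['img'][:,:,::-1]);print(proj(s,pose()[0]))
t=cv2.imread('pics/top1.png')[190:270,160:260];s=cv2.imread('pics/side1.png')[160:240,235:335]
cv2.imwrite('pics/ap1.png',cv2.resize(np.hstack([t,s]),None,fx=4,fy=4,interpolation=cv2.INTER_CUBIC))
"
```

```text
clock: 2.1
ee_pos: [0.3977, -0.3376, 0.3017]
clock: 2.6
ee_pos: [0.4995, -0.1976, 0.3017]
clock: 3.6
ee_pos: [0.4352, 0.2095, 0.3019]
clock: 3.8
ee_pos: [0.4354, 0.2086, 0.3017]
tool_rot: [-3.141, 0.001, 1.205]
wrist_force: [-0.2, -0.9, 0.2]
opening: 0.055
finger_force: 0.0
pos [0.4354 0.2086 0.3017] rpy [-3.1406e+00  9.0000e-04  1.2046e+00] t 3.8 F [-0.2 -0.9  0.2] op 0.055 q [ 0.25  0.16 -0.83  1.81  0.12  1.24 -0.99]
[0.437 0.208 0.19 ] local d [1.000e-04 1.800e-03 1.117e-01]
twist 0.03492003015160705
(np.float64(194.35223705913177), np.float64(245.56110273488505))
(np.float64(289.9139047671646), np.float64(169.66206875690114))
```

View pics/ap1.png

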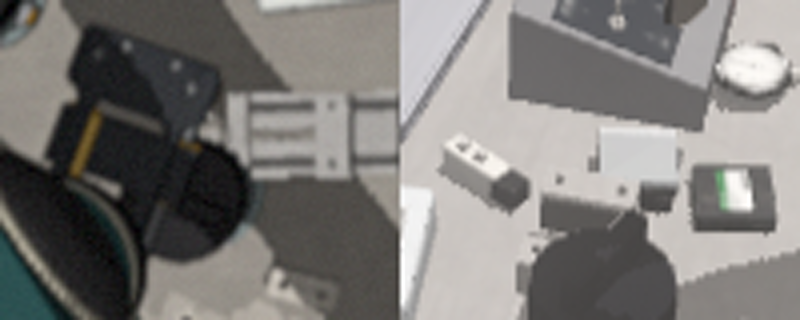

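The top crop shows the gripper over the cap, but the side crop shows only a dark tip at about (305,162). I need the full side picture.

```bash
python3 -c "
import cv2
cv2.imwrite('pics/s1z.png',cv2.resize(cv2.imread('pics/side1.png')[40:270,190:420],None,fx=2.6,fy=2.6,interpolation=cv2.INTER_CUBIC))"
```

```text
(no output)
```

View pics/s1z.png

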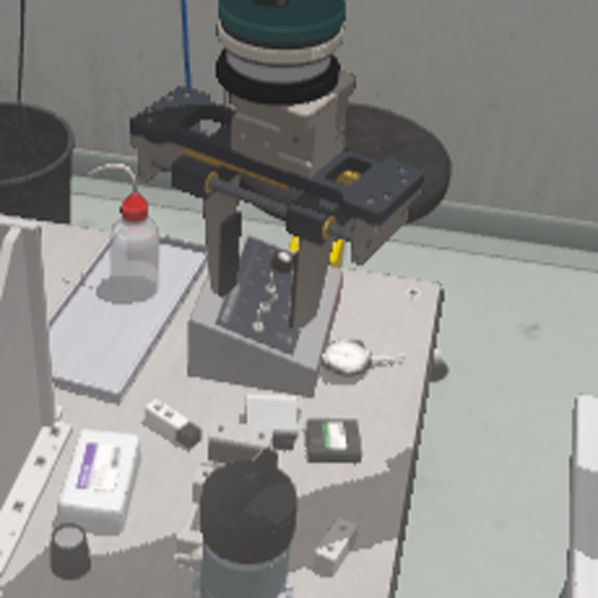

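Side view: finger tips are at about (275,152) and (306,165), with the midpoint about 11 px above where the stated TCP projects. I'll check this against the start picture.

```bash
python3 -c "
from h import *
s=optics.snapshot('side')
p,r,_=pose()
for o in(0,.0275,-.0275):
  print(o,[np.round(proj(s,p+r.apply([0,o,-b])),1) for b in(0,.019,.088)])
p=np.array([.18679,-.622,.18177]);r=R.from_euler('xyz',[3.14,0,.2918])
for o in(0,.046,-.046): print(o,[np.round(proj(s,p+r.apply([0,o,-b])),1) for b in(0,.019,.088)])
a=cv2.imread('pics/side0.png')[0:80,380:480]
cv2.imwrite('pics/s0z.png',cv2.resize(a,None,fx=6,fy=6,interpolation=cv2.INTER_CUBIC))"
```

```text
0 [array([289.9, 169.5]), array([290.4, 161.7]), array([292.4, 131.2])]
0.0275 [array([277.9, 164.2]), array([278.2, 156.4]), array([279.6, 126. ])]
-0.0275 [array([302.2, 175. ]), array([302.9, 167.2]), array([305.6, 136.6])]
0 [array([415. ,  55.3]), array([416.3,  49.8]), array([421.5,  29.1])]
0.046 [array([411. ,  49.1]), array([412.3,  43.7]), array([417.2,  23.2])]
-0.046 [array([419.1,  61.9]), array([420.5,  56.3]), array([425.9,  35.2])]
```

View pics/s0z.png

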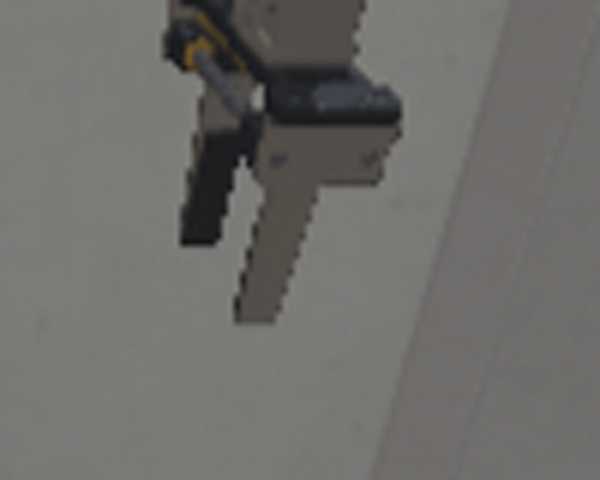

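```bash
python3 -m inch '[-0.001,0.002,0.03,0,0,0,0.03,0,0,0,0.03,0,0,0,0.03,0,0,0,0.01,0,0,0,0.01,0,0,0,0,0]'
python3 -m inch '[0,0,0.005,0,0,0,0.005,0,0,0,0.005,0,0,0,0,0]'
```

```text
clock: 4.65
ee_pos: [0.4377, 0.2061, 0.1622]
tool_rot: [-3.141, 0.001, 1.203]
wrist_force: [0.1, -0.0, -0.8]
opening: 0.0552
finger_force: 0.0
clock: 5.05
ee_pos: [0.4373, 0.2065, 0.1471]
tool_rot: [-3.141, 0.001, 1.205]
wrist_force: [0.0, 0.5, 0.6]
opening: 0.0552
finger_force: 0.0
```

```bash
python3 -m inch '[0,0,0.005,0,0,0,0.004,0,0,0,0,0]'; python3 -m inch '[0,0,0.003,0,0,0,0.002,0,0,0,0,0]' 
python3 -c "
from h import *
s=optics.snapshot('side');cv2.imwrite('pics/g.png',cv2.resize(s['img'][150:290,220:360,::-1],None,fx=4,fy=4,interpolation=cv2.INTER_CUBIC))"
```

```text
clock: 5.35
ee_pos: [0.4372, 0.2065, 0.138]
tool_rot: [-3.141, 0.001, 1.205]
wrist_force: [1.1, -0.1, 0.5]
opening: 0.0554
finger_force: 0.0
clock: 5.65
ee_pos: [0.4374, 0.2066, 0.1333]
tool_rot: [-3.141, 0.0, 1.205]
wrist_force: [-0.1, 0.2, -0.1]
opening: 0.0555
finger_force: 0.0
```

View pics/g.png

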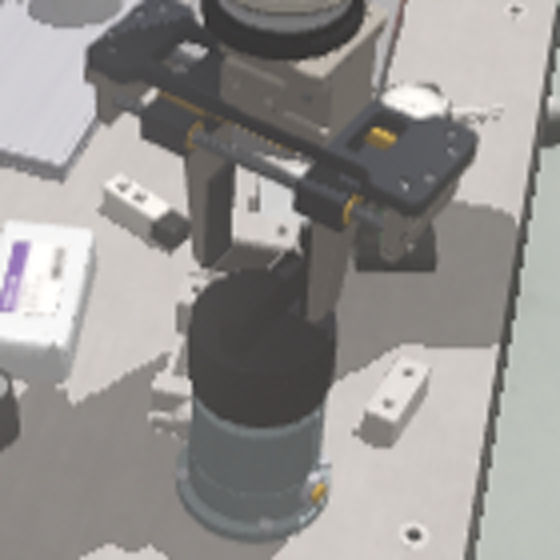

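The fingers straddle the bar (tips at crop ~(208,262) and (320,315)) and there is no contact yet. Closing now.

```bash
python3 -m inch '[0,0,0,0,0,0,0,0,0,0,0,0,0,0,0,0,0,0,0,0,0,0,0,0]' 0 8;python3 -m inch '[0,0,0,0,0,0,0,0,0,0,0,0]' - 45
```

```text
clock: 6.3
ee_pos: [0.4376, 0.2067, 0.1336]
tool_rot: [-3.142, 0.0, 1.205]
wrist_force: [0.4, -0.5, 0.3]
opening: 0.0091
finger_force: 0.0
clock: 6.6
ee_pos: [0.4375, 0.2067, 0.1335]
tool_rot: [-3.142, 0.0, 1.205]
wrist_force: [0.2, 0.3, -0.5]
opening: 0.0008
finger_force: 0.0
```

```bash
python3 -c "
from h import *
s=optics.snapshot('side');t=optics.snapshot('top')
for z in(.112,.138,.15,.164,.18): print(z,np.round(proj(s,[.4375,.2067,z]),1),np.round(proj(t,[.4375,.2067,z]),1))
print('tips',[cast(s,272,215.5,z).round(3) for z in(.133,.15,.165)],[cast(s,300,228.7,z).round(3) for z in(.133,.15,.165)])
cv2.imwrite('pics/side2.png',s['img'][:,:,::-1]);cv2.imwrite('pics/top2.png',t['img'][:,:,::-1])
# diff side0 vs now: cap region unchanged?
"; python3 -c "
import cv2,numpy as np
a=cv2.imread('pics/side2.png')[170:260,240:330];b=cv2.imread('pics/side0.png')[170:260,240:330]
cv2.imwrite('pics/c2.png',np.clip(np.hstack([cv2.resize(x,None,fx=4.4,fy=4.4,interpolation=cv2.INTER_CUBIC) for x in(b,a)]).astype(float)*1.8,0,255))"
```

```text
0.112 [284.8 237.1] [205.9 238.9]
0.138 [285.3 228.8] [204.6 239.5]
0.15 [285.6 224.9] [204.  239.9]
0.164 [285.9 220.3] [203.3 240.2]
0.18 [286.2 214.9] [202.4 240.7]
tips [array([0.475, 0.17 , 0.133]), array([0.472, 0.187, 0.15 ]), array([0.469, 0.201, 0.165])] [array([0.408, 0.193, 0.133]), array([0.406, 0.209, 0.15 ]), array([0.404, 0.224, 0.165])][ WARN:0@0.027] global loadsave.cpp:1063 imwrite_ Unsupported depth image for selected encoder is fallbacked to CV_8U.
```

View pics/c2.png

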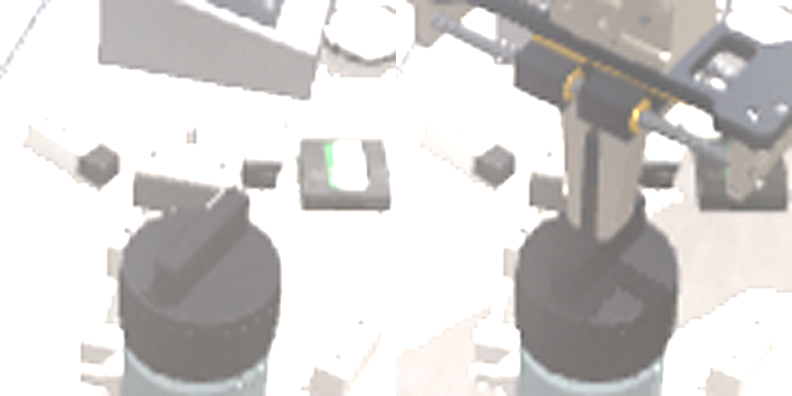

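The shut fingers end at about (287,224) in the side view, just over the bar's top middle, so the real tips sit roughly 30 mm behind the reported TCP. I'll probe gently to confirm.

```bash
python3 -m inch '[0,0,0.002,0,0,0,0,0]' - 5|sed -n '2p;4p'; python3 -m inch '[0,0,0.002,0,0,0,0,0]'|sed -n '2p;4p'
```

```text
ee_pos: [0.4378, 0.2069, 0.1317]
wrist_force: [-0.1, -0.5, 3.8]
ee_pos: [0.4378, 0.2069, 0.1297]
wrist_force: [-0.8, 0.5, 4.1]
```

```bash
python3 -m inch '[0,0,-0.01,0,0,0,-0.004,0,0,0,0,0,0,0,0,0,0,0,0,0,0,0,0,0,0,0,0,0,0,0,0,0]' 55 |sed -n '2p;4,5p'; python3 -m inch '[0,0,0.01,0,0,0,0.01,0,0,0,0.009,0,0,0,0.004,0,0,0,0,0]'|sed -n '2p;4,5p'
```

```text
ee_pos: [0.4375, 0.2067, 0.1434]
wrist_force: [0.3, 0.6, -0.3]
opening: 0.0506
ee_pos: [0.4369, 0.2066, 0.1096]
wrist_force: [0.5, 0.2, -0.5]
opening: 0.0507
```

```bash
python3 -m inch '[0,0,0.002,0,0,0,0,0]'|sed -n '2p;4,5p'
```

```text
ee_pos: [0.4376, 0.2068, 0.1086]
wrist_force: [0.4, 0.1, -0.6]
opening: 0.0506
```

No flat-top contact yet, so I'll close on the bar here.

```bash
python3 -m inch '[0,0,0,0,0,0,0,0,0,0,0,0,0,0,0,0,0,0,0,0,0,0,0,0]' 0 8|sed -n '2,6p';python3 -m inch '[0,0,0,0,0,0,0,0]' - 45|sed -n '2,6p'
```

```text
ee_pos: [0.4376, 0.2067, 0.1086]
tool_rot: [3.141, 0.0, 1.205]
wrist_force: [-0.7, 0.3, 0.0]
opening: 0.0138
finger_force: 8.0
ee_pos: [0.4376, 0.2067, 0.1086]
tool_rot: [3.142, 0.0, 1.205]
wrist_force: [-0.2, -0.3, 1.1]
opening: 0.0138
finger_force: 45.0
```

```bash
python3 -m inch '[0,0,0.003,0,0,0,0.003,0,0,0,0.002,0,0,0,0.001,0,0,0,0,0,0,0,0,0]'|sed -n '2,6p'
```

```text
ee_pos: [0.4377, 0.207, 0.1001]
tool_rot: [3.141, -0.0, 1.205]
wrist_force: [-1.5, -0.5, 8.1]
opening: 0.0134
finger_force: 45.0
```

```bash
python3 -m inch '[0,0,0,-3,0,0,0,-3,0,0,0,-4]'|sed -n '2,6p'; python3 -m inch '[0,0,0,-5.5,0,0,0,-5.5,0,0,0,-5.5,0,0,0,-5.5,0,0,0,-5.5,0,0,0,-5.5,0,0,0,-5.5,0,0,0,-5.5,0,0,0,-5.5,0,0,0,-5.5]'|sed -n '2,6p'; python3 -m inch '[0,0,0,0,0,0,0,0]'|sed -n '2,6p'; python3 -c "
from h import *
to()
print(sensors.get_state()['torque'])"
```

```text
ee_pos: [0.4384, 0.2074, 0.1003]
tool_rot: [3.14, -0.001, 1.382]
wrist_force: [-0.3, -0.1, 7.8]
opening: 0.014
finger_force: 45.0
ee_pos: [0.4387, 0.2077, 0.1004]
tool_rot: [3.139, 0.001, 2.343]
wrist_force: [0.3, 0.3, 7.3]
opening: 0.0139
finger_force: 45.0
ee_pos: [0.4387, 0.2076, 0.1003]
tool_rot: [3.139, 0.0, 2.339]
wrist_force: [-0.2, 0.6, 8.0]
opening: 0.0136
finger_force: 45.0
pos [0.4387 0.2076 0.1003] rpy [3.1390e+00 3.0000e-04 2.3391e+00] t 11.5 F [-0.2  0.6  8. ] op 0.0136 q [ 0.29  0.52 -1.    2.02  0.56  0.9  -0.24]
[ 0.0350177  -0.07729469  0.06112635]
```

```bash
python3 -m inch '[0,0,-0.004,0,0,0,-0.006,0,0,0,-0.01,0,0,0,0,0,0,0,0,0]'|sed -n '2,6p'; python3 -m inch '[0,0,-0.01,0,0,0,-0.015,0,0,0,-0.015,0,0,0,-0.015,0,0,0,-0.015,0,0,0,-0.015,0,0,0,-0.015,0,0,0,0,0,0,0,0,0]'|sed -n '2,6p'; python3 -c "
from h import *
to()
c=np.array([.663,-.1595]);u=np.array([np.cos(np.radians(83.85)),np.sin(np.radians(83.85))])
print('cap',c+u*.09,'cart',c+u*.015,c-u*.105, 'bottle along',(np.array([.655,-.205])-c)@u)"
```

```text
ee_pos: [0.4374, 0.2062, 0.1194]
tool_rot: [-3.141, 0.0, 2.339]
wrist_force: [-0.1, 0.0, -0.7]
opening: 0.0136
finger_force: 45.0
ee_pos: [0.4377, 0.2064, 0.2197]
tool_rot: [-3.142, 0.001, 2.338]
wrist_force: [-0.6, 0.4, -0.7]
opening: 0.0138
finger_force: 45.0
pos [0.4377 0.2064 0.2197] rpy [-3.1416e+00  6.0000e-04  2.3385e+00] t 12.9 F [-0.6  0.4 -0.7] op 0.0138 q [ 0.45  0.36 -1.15  1.91  0.37  1.11 -0.08]
cap [ 0.67264186 -0.07001797] cart [ 0.66460698 -0.14458633] [ 0.65175117 -0.26389571] bottle along -0.04609519391931727
```

```bash
python3 -m inch '[0,0,-0.005,5,0,0,-0.005,6,0,0,-0.005,6,0,0,0,6,0,0,0,6,0,0,0,6,0,0,0,6,0,0,0,6,0,0,0,3.1,0,0,0,0]'|sed -n '2,6p'; python3 -c "
from h import *
c=np.array([.663,-.1595]);u=np.array([np.cos(np.radians(83.85)),np.sin(np.radians(83.85))])
q=c+u*.084
to((.46,-.08,.235),(*q,.235),(*q,.0186),yaw=1.463)
t=optics.snapshot('top')
for z in(0,.2,.4): print(cast(t,272,60,z).round(3),cast(t,274,155,z).round(3),cast(t,240,125,z).round(3))
"
```

```text
ee_pos: [0.437, 0.2065, 0.2338]
tool_rot: [-3.14, 0.001, 1.465]
wrist_force: [-0.1, -0.1, -0.8]
opening: 0.0137
finger_force: 45.0
pos [0.437  0.2065 0.2338] rpy [-3.1402e+00  8.0000e-04  1.4648e+00] t 13.9 F [-0.1 -0.1 -0.8] op 0.0137 q [ 0.33  0.27 -0.97  1.89  0.25  1.11 -0.84]
[ 0.46  -0.08   0.235] local d [-0.2824  0.0532 -0.0011]
[ 0.67199907 -0.07598343  0.235     ] local d [ 0.0264  0.2104 -0.0003]
[ 0.67199907 -0.07598343  0.0186    ] local d [2.000e-04 3.000e-04 2.164e-01]
twist 0.10102077280614515
[0.962 0.018 0.   ] [0.673 0.018 0.   ] [0.765 0.117 0.   ]
[0.877 0.03  0.2  ] [0.641 0.03  0.2  ] [0.716 0.111 0.2  ]
[0.793 0.042 0.4  ] [0.61  0.042 0.4  ] [0.668 0.105 0.4  ]
```

```bash
python3 -m inch '[-0.03,0.006,0,0,-0.03,0.006,0,0,-0.03,0.006,0,0,-0.03,0.006,0,0,-0.03,0.006,0,0,-0.03,0.006,0,0,-0.03,0.006,0,0,-0.03,0.006,0,0,-0.03,0.005,0,0,-0.0125,0,0,0]'|sed -n '2,6p'; python3 -m inch '[0.003,0.02,0,0,0.003,0.025,0,0,0.003,0.025,0,0,0.003,0.025,0,0,0.003,0.025,0,0,0.003,0.025,0,0,0.003,0.025,0,0,0.003,0.025,0,0,0.002,0.015,0,0,0,0,0,0]'|sed -n '2,6p';python3 -c "
from h import *
to((.672,-.076,.235),(.672,-.076,.0186),yaw=1.463)"
```

```text
ee_pos: [0.46, -0.0827, 0.2339]
tool_rot: [-3.14, 0.0, 1.462]
wrist_force: [0.2, -0.4, -1.1]
opening: 0.0138
finger_force: 45.0
ee_pos: [0.6728, -0.0746, 0.2333]
tool_rot: [-3.14, -0.002, 1.467]
wrist_force: [-0.6, -0.0, -0.9]
opening: 0.0138
finger_force: 45.0
pos [ 0.6728 -0.0746  0.2333] rpy [-3.1403e+00 -2.0000e-03  1.4666e+00] t 15.95 F [-0.6 -0.  -0.9] op 0.0138 q [ 0.54  0.59 -0.73  1.44  0.4   1.27 -0.33]
[ 0.672 -0.076  0.235] local d [-0.0015 -0.0006 -0.0017]
[ 0.672  -0.076   0.0186] local d [-0.0004  0.0003  0.2164]
twist 0.20844137946045835
```

```bash
python3 -m inch '[-0.001,0,0.02,0,0,0,0.025,0,0,0,0.03,0,0,0,0.03,0,0,0,0.03,0,0,0,0.025,0,0,0,0.02,0,0,0,0.01,0,0,0,0.008,0,0,0,0,0]'|sed -n '2,6p'; python3 -m inch '[0,0,0.004,0,0,0,0.004,0,0,0,0.004,0,0,0,0,0]'|sed -n '2,6p'
```

```text
ee_pos: [0.6712, -0.077, 0.0362]
tool_rot: [-3.141, -0.0, 1.465]
wrist_force: [0.4, -0.8, -1.0]
opening: 0.0136
finger_force: 45.0
ee_pos: [0.6714, -0.0773, 0.0241]
tool_rot: [-3.141, 0.0, 1.465]
wrist_force: [0.0, -1.1, -0.7]
opening: 0.0138
finger_force: 45.0
```

```bash
python3 -m inch '[0,0,0.002,0,0,0,0.002,0,0,0,0,0]'|sed -n '2p;4p'; python3 -m inch '[0,0,0.001,0,0,0,0,0]'|sed -n '2p;4p'; python3 -m inch '[0,0,0.001,0,0,0,0,0]'|sed -n '2p;4p'
```

```text
ee_pos: [0.6716, -0.0772, 0.0203]
wrist_force: [-0.4, -1.1, -1.8]
ee_pos: [0.6717, -0.0772, 0.0195]
wrist_force: [-1.3, 0.1, -1.0]
ee_pos: [0.6719, -0.0772, 0.0187]
wrist_force: [0.1, -0.7, -0.4]
```

```bash
python3 -m inch '[0,0,0.001,0,0,0,0,0]'|sed -n '2p;4p'; python3 -m inch '[0,0,0.001,0,0,0,0,0]'|sed -n '2p;4p'
```

```text
ee_pos: [0.6719, -0.0772, 0.0187]
wrist_force: [-3.8, -0.4, 6.3]
ee_pos: [0.6719, -0.0772, 0.0186]
wrist_force: [-4.8, -0.2, 11.3]
```

Floor contact. Next: release to a partial opening, lift, retreat, and look.

```bash
python3 -m inch '[0,0,-0.001,0,0,0,0,0,0,0,0,0,0,0,0,0,0,0,0,0,0,0,0,0]' 45 8|sed -n '2p;4,6p'; python3 -m inch '[0,0,-0.01,0,0,0,-0.02,0,0,0,-0.03,0,0,0,-0.03,0,0,0,-0.03,0,0,0,-0.03,0,0,0,-0.03,0,0,0,-0.02,0]'|sed -n '2p;4,6p'; python3 -m inch '[0,-0.02,0,0,0,-0.025,0,0,0,-0.025,0,0,0,-0.025,0,0,0,-0.025,0,0,0,-0.025,0,0,0,-0.025,0,0,0,-0.025,0,0,0,-0.015,0,0,0,0,0,0]'|sed -n '2p;4,6p'
python3 -c "
from h import *
to()
s=optics.snapshot('side');t=optics.snapshot('top')
cv2.imwrite('pics/side3.png',s['img'][:,:,::-1]);cv2.imwrite('pics/top3.png',t['img'][:,:,::-1])
z=lambda i,x,y,w,h,k:cv2.resize(i[y:y+h,x:x+w,::-1],(w*k,h*k),interpolation=cv2.INTER_CUBIC)
A=np.vstack([z(t['img'],280,125,110,70,3),z(s['img'],200,95,110,100,3)]);B=z(t['img'],180,210,57,57,4);C=z(s['img'],250,200,75,85,4)
B=np.vstack([B,np.zeros((510-228,228,3),np.uint8)]);C=np.vstack([C,np.zeros((510-340,300,3),np.uint8)])[:, :235]
cv2.imwrite('pics/v3.png',np.hstack([A,B,C]))
"
```

```text
ee_pos: [0.6717, -0.0772, 0.0174]
wrist_force: [0.2, 0.1, 0.3]
opening: 0.0412
finger_force: 0.0
ee_pos: [0.6728, -0.0767, 0.2224]
wrist_force: [0.3, -0.3, -0.3]
opening: 0.0416
finger_force: 0.0
ee_pos: [0.4619, -0.0548, 0.2191]
wrist_force: [-0.0, -0.1, 0.3]
opening: 0.0414
finger_force: 0.0
pos [ 0.4619 -0.0548  0.2191] rpy [3.1400e+00 3.1000e-03 1.4652e+00] t 20.85 F [-0.  -0.1  0.3] op 0.0414 q [ 0.82  0.21 -0.86  1.96  0.19  1.05 -0.23]
```

View pics/v3.png

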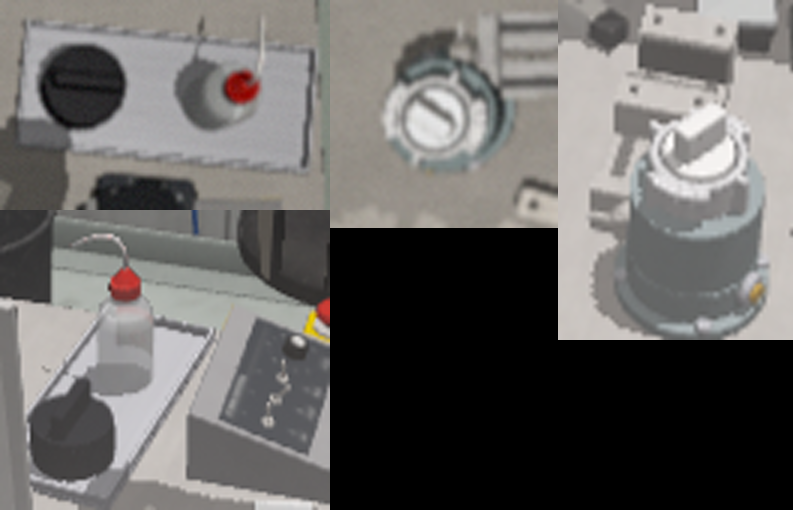

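Side and top views show the cap standing bar up at the tray's left end, around top px (308,153). The bottle is unmoved and the cartridge tab is up, around top px (205,238), running roughly 45° down-right in the image. Now I'll measure the tab's angle numerically.

Run:
```python
import cv2,numpy as np
t=cv2.imread("pics/top3.png",0);s=cv2.imread("pics/side3.png",0)
print("top cols 197-215 rows 229-248");print("\n".join(" ".join("%3d"%v for v in t[r,197:216]) for r in range(229,249)))
print("side cols 273-300 rows 222-246");print("\n".join("%d: "%r+" ".join("%3d"%v for v in s[r,273:300]) for r in range(222,247)))
```

```text
top cols 197-215 rows 229-248
 77  68  77  96  95  97 118 140 152 150 151 138 132 178 175 109 102 128 141
121  95  74 102 139 151 164 168 168 162 168 174 175 192 167 105  80 102 130
169 154 128 156 180 167 155 152 147 144 150 157 160 174 173 146  99  79 107
200 192 177 180 162 138 145 177 184 185 183 171 144 141 161 176 151  99  82
201 200 180 153 116 116 154 207 220 224 223 213 191 169 147 160 173 141  86
192 192 155 111 114 110 130 173 192 220 228 228 224 214 175 136 154 169 117
195 174 127 121 163 138 110 118 140 180 217 228 226 229 212 161 134 169 156
191 149 139 166 205 190 155 119 106 131 179 218 226 228 227 197 133 152 184
180 137 163 202 224 227 207 177 132 112 130 168 189 217 229 217 149 148 196
164 134 181 216 226 227 225 220 193 158 124 117 133 180 225 220 165 145 195
148 131 181 214 221 223 225 225 224 209 181 139 113 141 208 223 172 138 189
158 137 192 216 218 219 219 223 225 226 221 198 166 137 185 218 170 140 188
175 144 200 225 221 218 213 219 223 225 225 228 208 157 176 207 162 145 199
192 148 177 220 226 221 213 215 219 221 225 226 213 173 195 203 149 163 205
191 15
[... 2605 characters left out ...]
31 211 221 163 179 188
241: 135 199 217 171 137 159 167 168 228 208 234 241 241 241 241 242 242 242 241 222 170 152 219 216 158 175 178
242: 126 182 213 215 173 141 172 219 241 237 241 241 241 241 241 242 241 242 222 171 166 210 223 183 165 173 175
243: 210 201 211 215 217 173 146 173 201 220 233 234 242 242 235 226 217 184 172 170 211 224 210 147 166 174 174
244: 188 225 222 227 220 218 192 152 162 164 173 176 183 182 176 170 166 173 180 214 224 191 224 211 190 175 175
245: 157 232 224 226 223 226 220 213 212 191 173 172 154 172 173 176 195 215 219 205 172 143 169 194 183 174 175
246: 132 172 197 229 225 225 225 212 229 222 208 218 216 218 220 212 204 205 169 156 133 124 121 142 152 174 174
```

Run:
```python
from h import *
t=optics.snapshot("top");s=optics.snapshot("side")
P=[(201.6,233),(201.5,234),(203.2,235),(204.8,236),(206.2,237),(207.8,238),(209,239)]
Q=np.array([cast(t,*p,.136)[:2] for p in P]);l=cv2.fitLine(Q.astype(np.float32),cv2.DIST_L2,0,.01,.01).ravel();print("top ang",np.degrees(np.arctan2(l[1],l[0])),Q.mean(0))
for z in(.132,.136):
    C=[cast(s,*p,z)[:2] for p in((279,231.5),(282.5,234.3),(291.5,228),(286.5,225.7))]
    C=np.array(C);a=(C[0]+C[1])/2;b=(C[2]+C[3])/2;d=a-b
    print(z,C.mean(0),np.linalg.norm(d),np.linalg.norm(C[0]-C[1]),np.linalg.norm(C[2]-C[3]),np.degrees(np.arctan2(d[1],d[0])))
    for i,j in((1,2),(0,3)):
        d=C[i]-C[j];print(np.degrees(np.arctan2(d[1],d[0])))
# cap in tray: dark disc fit
im=t["img"][130:178,285:330].max(2);m=(im<75).astype(np.uint8);c=max(cv2.findContours(m,0,1)[0],key=cv2.contourArea);(x,y),r=cv2.minEnclosingCircle(c);print("cap",x+285,y+130,r,cast(t,x+285,y+130,.04))
print([cast(t,u,v,.138)[:2] for u,v in((205.3,239),)])
```

```text
top ang 53.062103 [0.44630099 0.20627596]
0.132 [0.43866652 0.20423044] 0.02577227557719204 0.010803942609495135 0.012486359064729025 58.8106192193898
57.38049965305092
60.434798931434024
0.136 [0.43804262 0.20795928] 0.025631211768523534 0.010744807540549956 0.012418015337734683 58.810619219389835
57.380499653050784
60.43479893143415
cap 307.0 154.0 14.4223051071167 [ 0.66847643 -0.07453054  0.04      ]
[array([0.43881667, 0.20499969])]
```

```bash
python3 -m inch '[0,0,0,7,0,0,0,7,0,0,0,7,0,0,0,7,0,0,0,0]'|sed -n '2,3p'; python3 -c "
from h import *
to((.438,.2065,.22),(.438,.2065,.095),yaw=.977)"
```

```text
ee_pos: [0.4637, -0.0547, 0.2176]
tool_rot: [-3.141, -0.001, 0.976]
pos [ 0.4637 -0.0547  0.2176] rpy [-3.1413e+00 -6.0000e-04  9.7600e-01] t 21.55 F [-0.4 -0.2  0.3] op 0.0411 q [ 0.75  0.2  -0.78  1.96  0.16  1.05 -0.7 ]
[0.438  0.2065 0.22  ] local d [ 0.2019 -0.1677 -0.0022]
[0.438  0.2065 0.095 ] local d [-1.00e-04  0.00e+00  1.25e-01]
twist -0.05747992978860661
```

```bash
python3 -m inch '[0.02,-0.017,0,0,0.026,-0.0215,0,0,0.026,-0.0215,0,0,0.026,-0.0215,0,0,0.026,-0.0215,0,0,0.026,-0.0215,0,0,0.026,-0.0215,0,0,0.026,-0.0215,0,0,0,0,0,0,0,0,0,0]'|sed -n '2,3p'; python3 -c "
from h import *
to((.438,.2065,.22),(.438,.2065,.095),yaw=.977)"
```

```text
ee_pos: [0.4374, 0.2069, 0.2174]
tool_rot: [-3.141, 0.0, 0.98]
pos [0.4374 0.2069 0.2174] rpy [-3.1407e+00  1.0000e-04  9.8010e-01] t 22.55 F [ 0.2 -0.9  0.5] op 0.0414 q [ 0.28  0.27 -0.92  1.91  0.25  1.07 -1.32]
[0.438  0.2065 0.22  ] local d [-0.      0.0008 -0.0026]
[0.438  0.2065 0.095 ] local d [0.00e+00 1.00e-04 1.25e-01]
twist 0.18020346761609943
```

```bash
python3 -m inch '[0,0,0.02,0,0,0,0.03,0,0,0,0.03,0,0,0,0.02,0,0,0,0.01,0,0,0,0.01,0,0,0,0,0]'|sed -n '2p;4p';python3 -m inch '[0,0,0.005,0,0,0,0.005,0,0,0,0.003,0,0,0,0,0]'|sed -n '2p;4p'
```

```text
ee_pos: [0.4374, 0.2055, 0.097]
wrist_force: [-0.2, 1.1, 0.4]
ee_pos: [0.4373, 0.2061, 0.0844]
wrist_force: [-1.0, -0.2, -0.5]
```

```bash
python3 -m inch '[0,0,0,0,0,0,0,0,0,0,0,0,0,0,0,0,0,0,0,0,0,0,0,0]' 0 6|sed -n '2,6p';python3 -m inch '[0,0,0,0,0,0,0,0]' - 30|sed -n '2,6p'
```

```text
ee_pos: [0.4374, 0.2062, 0.0846]
tool_rot: [3.142, 0.0, 0.976]
wrist_force: [0.3, 0.1, 0.7]
opening: 0.0124
finger_force: 6.0
ee_pos: [0.4375, 0.2062, 0.0846]
tool_rot: [3.142, 0.0, 0.976]
wrist_force: [0.1, -0.3, 0.9]
opening: 0.0116
finger_force: 30.0
```

```bash
python3 -m inch '[0,0,-0.005,0,0,0,-0.01,0,0,0,-0.015,0,0,0,-0.02,0,0,0,-0.02,0,0,0,-0.02,0,0,0,-0.02,0,0,0,-0.02,0,0,0,-0.02,0,0,0,0,0]'|sed -n '2,6p';python3 -m inch '[0,0,0,-5,0,0,0,-6,0,0,0,-6,0,0,0,-6,0,0,0,-5,0,0,0,0]'|sed -n '2,6p'; python3 -c "
from h import *
c=np.array([.663,-.1595]);u=np.array([np.cos(np.radians(83.85)),np.sin(np.radians(83.85))])
k=np.array([.6716,-.0772]);print('cap along',(k-c)@u,'edge gap mid',(((k-c)@u-.0395)+(-.046+.0285))/2)
q=c+u*.012
to((.455,-.10,.235),(*q,.235),yaw=1.463)"
```

```text
ee_pos: [0.4389, 0.2074, 0.2378]
tool_rot: [3.138, -0.004, 0.976]
wrist_force: [-0.7, -0.2, -2.0]
opening: 0.0118
finger_force: 30.0
ee_pos: [0.4369, 0.206, 0.2341]
tool_rot: [-3.141, 0.0, 1.465]
wrist_force: [-1.3, 0.1, -1.7]
opening: 0.012
finger_force: 30.0
cap along 0.08274768281280388 edge gap mid 0.012873841406401942
pos [0.4369 0.206  0.2341] rpy [-3.1406e+00  2.0000e-04  1.4650e+00] t 26.05 F [-1.3  0.1 -1.7] op 0.012 q [ 0.38  0.29 -1.03  1.89  0.27  1.11 -0.86]
[ 0.455 -0.1    0.235] local d [-0.3024  0.0503 -0.0009]
[ 0.66428558 -0.14756906  0.235     ] local d [-2.520e-02  2.131e-01 -2.000e-04]
twist 0.1157733151338829
```

```bash
python3 -m inch '[-0.025,0.005,0,0,-0.034,0.0055,0,0,-0.034,0.0055,0,0,-0.034,0.0055,0,0,-0.034,0.0055,0,0,-0.034,0.0055,0,0,-0.034,0.0055,0,0,-0.034,0.0055,0,0,-0.025,0.0045,0,0,-0.012,0.002,0,0]'|sed -n '2,6p'; python3 -m inch '[-0.003,0.02,0,0,-0.003,0.025,0,0,-0.003,0.025,0,0,-0.003,0.025,0,0,-0.003,0.025,0,0,-0.003,0.025,0,0,-0.003,0.025,0,0,-0.002,0.025,0,0,-0.001,0.016,0,0,0,0,0,0]'|sed -n '2,6p';python3 -c "
from h import *
to((.6645,-.1456,.2341),yaw=1.463)"
```

```text
ee_pos: [0.4549, -0.0999, 0.2342]
tool_rot: [-3.141, 0.0, 1.459]
wrist_force: [-0.5, -0.5, -0.3]
opening: 0.0121
finger_force: 30.0
ee_pos: [0.6639, -0.1423, 0.2334]
tool_rot: [-3.141, -0.002, 1.464]
wrist_force: [0.5, 0.5, -1.9]
opening: 0.0117
finger_force: 30.0
pos [ 0.6639 -0.1423  0.2334] rpy [-3.1410e+00 -1.9000e-03  1.4644e+00] t 28.05 F [ 0.5  0.5 -1.9] op 0.0117 q [ 0.66  0.61 -0.77  1.43  0.43  1.28 -0.25]
[ 0.6645 -0.1456  0.2341] local d [-0.0032  0.001  -0.0007]
twist 0.0811887617139901
```

```bash
python3 -m inch '[-0.003,0.001,0.02,0,0,0,0.025,0,0,0,0.025,0,0,0,0.025,0,0,0,0.02,0,0,0,0.02,0,0,0,0.015,0,0,0,0.015,0,0,0,0.01,0,0,0,0,0]'|sed -n '2,6p'; python3 -m inch '[0,0,0.004,0,0,0,0.004,0,0,0,0.003,0,0,0,0,0]'|sed -n '2,6p'
```

```text
ee_pos: [0.6623, -0.1465, 0.0581]
tool_rot: [-3.139, -0.0, 1.465]
wrist_force: [0.2, 0.1, -1.7]
opening: 0.0117
finger_force: 30.0
ee_pos: [0.6631, -0.1468, 0.0483]
tool_rot: [-3.141, 0.0, 1.465]
wrist_force: [-0.1, -0.0, 0.1]
opening: 0.0118
finger_force: 30.0
```

```bash
python3 -m inch '[0,0,0.003,0,0,0,0.003,0,0,0,0.002,0,0,0,0,0]'|sed -n '2p;4p'; for i in 1; do python3 -m inch '[0,0,0.0015,0,0,0,0,0]'|sed -n '2p;4p'; python3 -m inch '[0,0,0.0015,0,0,0,0,0]'|sed -n '2p;4p'; done
```

```text
ee_pos: [0.663, -0.1467, 0.0401]
wrist_force: [0.2, -0.5, -1.3]
ee_pos: [0.6632, -0.1467, 0.0389]
wrist_force: [0.1, 0.5, -0.9]
ee_pos: [0.6632, -0.1467, 0.0374]
wrist_force: [0.2, 0.3, -1.4]
```

```bash
python3 -m inch '[0,0,0.001,0,0,0,0,0]'|sed -n '2p;4p'; python3 -m inch '[0,0,0.001,0,0,0,0,0]'|sed -n '2p;4p'; python3 -m inch '[0,0,0.001,0,0,0,0,0]'|sed -n '2p;4p'
```

```text
ee_pos: [0.6632, -0.1467, 0.0364]
wrist_force: [1.0, -0.4, -1.1]
ee_pos: [0.6632, -0.1467, 0.0354]
wrist_force: [-0.3, -0.3, -0.9]
ee_pos: [0.6635, -0.1468, 0.0347]
wrist_force: [-0.1, 0.0, -0.5]
```

```bash
python3 -m inch '[0,0,0.001,0,0,0,0,0]'|sed -n '2p;4p'; python3 -m inch '[0,0,0.001,0,0,0,0,0]'|sed -n '2p;4p'
```

```text
ee_pos: [0.6636, -0.1467, 0.0347]
wrist_force: [-1.1, -1.3, 6.1]
ee_pos: [0.6637, -0.1467, 0.0347]
wrist_force: [-4.1, 0.4, 11.1]
```

Floor contact. Next: back off the preload, release and retreat up.

```bash
python3 -m inch '[0,0,-0.001,0,0,0,0,0,0,0,0,0,0,0,0,0,0,0,0,0,0,0,0,0]' 40 8|sed -n '2p;4,6p'; python3 -m inch '[0,0,-0.01,0,0,0,-0.02,0,0,0,-0.03,0,0,0,-0.03,0,0,0,-0.03,0,0,0,-0.03,0,0,0,-0.03,0,0,0,-0.02,0]'|sed -n '2p;4,6p'; python3 -m inch '[0,-0.02,0,0,0,-0.025,0,0,0,-0.025,0,0,0,-0.025,0,0,0,-0.025,0,0,0,-0.025,0,0,0,-0.025,0,0,0,-0.025,0,0,0,-0.015,0,0,0,0,0,0]'|sed -n '1,2p;4,6p'
python3 - <<'E'
from h import *
t=optics.snapshot("top");s=optics.snapshot("side")
a=cv2.imread("pics/top3.png",0).astype(int);b=cv2.cvtColor(t["img"],cv2.COLOR_RGB2GRAY).astype(int)
c=cv2.imread("pics/side3.png",0).astype(int);d=cv2.cvtColor(s["img"],cv2.COLOR_RGB2GRAY).astype(int)
for n,x,y in(("top",a,b),("side",c,d)):
    m=(abs(x-y)>40).astype(np.uint8);k,_,st,ce=cv2.connectedComponentsWithStats(m)
    print(n,[(st[i].tolist(),ce[i].round(1).tolist()) for i in range(1,k) if st[i][4]>25])
for z in(.004,.046,.088): print(np.round(proj(t,[.6636,-.1467,z]),1),np.round(proj(s,[.6636,-.1467,z]),1))
for im,box in((t["img"],(340,140,40,30)),(s["img"],(225,105,35,30))):
    x,y,w,h=box;k=im[y:y+h,x:x+w].astype(int);v,u=np.nonzero((k[...,0]>110)&(k[...,1]<70));print("red",u.mean()+x,v.mean()+y)
E
```

```text
ee_pos: [0.6632, -0.1467, 0.0334]
wrist_force: [1.1, 0.2, 0.4]
opening: 0.0367
finger_force: 0.0
ee_pos: [0.6643, -0.1462, 0.2384]
wrist_force: [-0.1, 0.4, -0.1]
opening: 0.0368
finger_force: 0.0
clock: 33.65
ee_pos: [0.4533, -0.1244, 0.2351]
wrist_force: [-0.5, 0.2, -0.4]
opening: 0.0367
finger_force: 0.0
top [([322, 147, 20, 17, 200], [330.4, 154.9]), ([266, 164, 36, 56, 1075], [280.5, 189.9]), ([301, 166, 26, 76, 558], [310.2, 185.3]), ([312, 183, 33, 23, 474], [328.1, 192.8]), ([346, 186, 41, 28, 565], [367.0, 195.9]), ([308, 205, 3, 13, 35], [309.1, 211.6]), ([387, 214, 93, 170, 8536], [436.1, 295.8]), ([342, 219, 23, 41, 172], [351.2, 240.0]), ([305, 220, 94, 164, 5857], [355.4, 313.1]), ([358, 223, 22, 25, 384], [368.5, 236.6]), ([382, 228, 5, 24, 53], [384.2, 240.7]), ([276, 230, 15, 13, 54], [280.6, 238.5]), ([199, 232, 15, 16, 154], [205.4, 240.1]), ([422, 243, 7, 8, 27], [424.9, 246.3]), ([279, 248, 12, 11, 100], [284.4, 252.6]), ([365, 249, 12, 20, 104], [371.0, 256.9]), ([347, 253, 6, 11, 26], [349.3, 257.6]), ([279, 261, 10, 19, 157], [284.0, 269.5]), ([353, 262, 14, 10
[... 836 characters left out ...]
, 166.8]), ([237, 165, 15, 16, 118], [242.8, 172.5]), ([243, 170, 57, 22, 353], [261.8, 182.0]), ([497, 171, 15, 4, 32], [505.2, 173.1]), ([229, 182, 9, 9, 31], [232.3, 187.4]), ([304, 186, 48, 14, 313], [328.5, 193.0]), ([225, 192, 57, 19, 520], [249.7, 200.3]), ([314, 203, 10, 10, 72], [318.6, 207.8]), ([295, 205, 13, 11, 50], [303.2, 211.6]), ([329, 210, 19, 11, 140], [337.6, 215.8]), ([412, 211, 21, 12, 38], [423.8, 216.0]), ([280, 230, 8, 5, 26], [283.4, 231.9]), ([278, 234, 16, 11, 98], [287.1, 240.2]), ([440, 265, 12, 6, 37], [445.8, 267.5])]
[329.6 157.3] [234.  161.6]
[332.6 155. ] [233.6 150.3]
[335.9 152.6] [233.2 138.5]
red 360.027397260274 153.8904109589041
red 241.2375 119.9375
```

```bash
python3 -c "
from rig import env
print(env.sign_off())"
```

```text
the job is handed in; nothing more can be done
None
```

The job is handed in at about 34 s of 72 s: the cap stands bar up in the tray and the cartridge stands next to the bottle. The final camera frames show the bottle and cap unmoved and the cartridge where I set it. The verdict was not returned, and I did not separately measure the lens barrel, the loupe or the cartridge's tilt.

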